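Make up two glass-cutting job kits

TASK

Make up the two cutting kits from the row of glasses and grinding stones: in the three-compartment tray stand the stemmed goblet in the middle compartment with the disc stone and the drum stone in the compartments either side of it, and in the two-compartment tray stand the tumbler and the cone stone, one to a compartment. Keep everything upright, set each piece down on the tray's floor without dropping it, and leave the bowl, the jar and the brush where they are.

Things in the scene. Friction and masses are not known exactly. Their poses are not given: they have to be found in the camera images.
- tray3: Fixed wooden tray with a row of three compartments along its own y. Outside 260 mm long (y) by 90 mm wide (x); walls and dividers 5 mm thick, tops 20 mm over the bench; floor 5 mm thick; compartments 80 x 80 mm inside, centres at x = 0, y = -85, 0 and +85 mm. Origin: centre of the underside. Its y is within 12 degrees of world y; the trays stand side by side, either way round.
- tray2: Fixed wooden tray with a row of two compartments along its own y. Outside 175 mm long (y) by 90 mm wide (x); walls and dividers 5 mm thick, tops 20 mm over the bench; floor 5 mm thick; compartments 80 x 80 mm inside, centres at x = 0, y = -42.5 and +42.5 mm. Origin: centre of the underside. Its y is within 12 degrees of world y; the trays stand side by side, either way round.
- goblet: Stemmed blue glass, 111 mm tall: foot 56 mm diameter, stem 12 mm, hollow bowl 56 to 58 mm diameter from 63 to 111 mm height. Grip it across the outside of the bowl, from above. About 0.18 kg. Origin: centre of the underside, z up.
- tumbler: Straight stemless blue glass, 85 mm tall, 58 mm diameter at the foot and 60 mm at the rim, hollow. Grip it across the outside, from above. About 0.22 kg. Origin: centre of the underside, z up.
- bowl: Low, wide blue glass bowl, 42 mm tall, 74 mm diameter at the rim. Part of the stock, not wanted in either kit: it stays where it is. Origin: centre of the underside, z up.
- disc_stone: Grinding stone, a flat disc 60 mm diameter and 16 mm thick, lying flat, with a small steel collar (22 mm diameter, 5 mm high) on top. A bare upright steel spindle, 12 mm diameter, rises from the stone's middle to 82 mm above the bench: lift it by the spindle, from above, above 45 mm. About 0.25 kg. Origin: centre of the underside, z up.
- drum_stone: Grinding stone, a narrow upright drum 36 mm diameter and 40 mm high. A bare upright steel spindle, 12 mm diameter, rises from the stone's middle to 82 mm above the bench: lift it by the spindle, from above, above 45 mm. About 0.2 kg. Origin: centre of the underside, z up.
- cone_stone: Grinding stone, a cone 56 mm diameter at its foot narrowing to 18 mm at 42 mm height. A bare upright steel spindle, 12 mm diameter, rises from the stone's middle to 82 mm above the bench: lift it by the spindle, from above, above 45 mm. About 0.2 kg. Origin: centre of the underside, z up.
- jar: White jar with a black lid, 66 mm diameter and 85 mm tall, beside the trays; a bystander, not to be moved. Origin: centre of the underside, z up.
- brush: Bench brush, 170 mm long, lying flat beside the trays on the other side; a bystander, not to be moved. Origin: on the underside, x along its length.
Things that resemble listed ones, but are neither listed nor needed, are in the scene too. What is shaped like the cone_stone but yellow is not meant. Leave any orange look-alike of the drum_stone alone.

How it is judged:
By the outcome, as a careful person would: the job done as asked, in the order asked, and still so for the second after the job is handed in, with the robot touching nothing.
It also fails if it takes over 131 s, if anything falls off the work surface, if the arm or the gripper's body presses on something with over 40 N, if the wrist force passes 120 N, or if a joint passes its speed limit or range.

ROBOT

A 6-joint arm with a two-finger parallel gripper is mounted at the origin on the work surface. World frame = base frame: x ahead of the robot, y to its left, z up, the work surface at z = 0. Lengths are in m, angles in degrees, forces in N, time in s.
With the tool pointing down it reaches from about 0.325 to 0.9 m from the base axis. Payload 6.1 kg.
Tool frame: the origin (TCP) lies on the centre line of the jaws, within the pads' length; the fingertips stand 17 mm ahead of it and the grasp point (between the pads) lies 2 mm behind it; z points along the fingers, y is the line along which they close (so a half turn about z gives the same grasp; the last joint's range is limited). The gripper opens to 87 mm and grips with 3 to 60 N. Pads are 19 mm wide; open, the fingers measure 117 mm over their backs; the gripper's body (75 mm by 190 mm) begins 51 mm behind the grasp point.
Start: joints at [63.593, 12.628, 87.462, -0, 79.91, -7.225], TCP at [0.205, 0.59, 0.24] pointing down, gripper open.
Joint ranges: [-170.65, 170.65], [-52.31, 119.04], [5.05, 147.46], [-71.25, 251.25], [11.57, 151.72], [-153.62, 153.62]. Speed limits (degrees/s): [147.25, 147.25, 172.46, 180, 180, 180].

INTERFACE

Orientations are given as [roll, pitch, yaw] about the fixed x, y, z axes, in that order (R = Rz(yaw) Ry(pitch) Rx(roll)).
In Python, from bench import bot gives the robot as it stands.
- The arm moves only by the tool drive_effector, called by a JSON object that holds its "method" and its "body", one argument or row to a line. Schema: {"type":"object","properties":{"segments":{"type":"object","properties":{"aperture":{"type":"array","items":{"type":"number"},"minItems":1,"maxItems":20},"tx":{"type":"array","items":{"type":"number"},"minItems":1,"maxItems":20},"ty":{"type":"array","items":{"type":"number"},"minItems":1,"maxItems":20},"tz":{"type":"array","items":{"type":"number"},"minItems":1,"maxItems":20},"turn":{"type":"array","items":{"type":"number"},"minItems":1,"maxItems":20}},"additionalProperties":false,"required":["aperture","tx","ty","tz","turn"]},"force":{"type":"number"},"only":{"type":"string"},"quiet":{"type":"boolean"},"lines":{"type":"string"}},"required":["segments"],"additionalProperties":false}. segments is an object with one list for each field, all of the same length, 1 to 20, a row being the entries at one place: aperture (the finger opening in m), tx, ty, tz (the shift in shares of the most that a row can go, 1 being 62.5 mm), turn (a turn about the tool's z in degrees); each row shifts and turns the commanded pose from where the row before left it, along the tool's axes as they then stand; what a row does not reach is not made up. A row lasts 1/8 s, in which the tool goes at most 0.0625 m and 10.7 degrees, less where a joint would pass 70% of its speed; a pose out of reach is approached as far as the arm can. The fingers move at their own pace and stop on an object; force is the grip in N (left out, the last holds). Time passes only in rows, so rows that do not move let the fingers close. The tool returns the time, the measured TCP pose, the force, the opening and the grip force at its end. only (a regular expression) keeps the lines of the reply that match it, lines (a string "A,B") keeps lines A to B, and quiet returns only ok. Input that does not fit is refused with a message, and nothing moves.
- bot.sense(): the state, without advancing time (a new reading comes with each control period).
- bot.grab_frame(name): name is "scene" or "top" or "wrist"; returns (picture, depth): 420x560x3 uint8, blue, green, red; 420x560 float32, m along the optical axis (not along the pixel's ray), 0 where there is no reading.
- bot.camera_info(name): a dict with "fx", "fy", "cx", "cy" (pixels), "pose" (4x4, takes a point from camera to world coordinates). Camera axes: x right, y down, z forward; pixel columns grow to the right and rows downward; lengths in m; the calibration is good to about 2 mm. A picture is of the moment at which its call begins: read the wrist's pose just before it. camera_info takes no time and is no camera call; for the wrist camera it gives the pose at the moment of the call.
- bot.hand_in(): hands the job in; it is judged then, once.
The state is a dict: "t": time; "joint_pos": joint angles; "qvel": joint speeds; "joint_efforts": joint torques, N m; "tcp_pos": TCP position; "eef_rot": TCP orientation; "ft_force": force on the tool from outside, world axes, zero at the start; "torque": the same for the moment, N m; "opening": finger opening in m; "grasp_force": force on a finger pad.
Only numpy, scipy, OpenCV 4.12 (cv2) and the standard library are available. Lean on these libraries where they do the work, as an engineer would, in place of code of your own. Each camera call takes 0.05 s, during which the arm holds its last target. There are 200 camera calls.

## Working session

There is one attempt and no reset: what is moved stays moved. The work goes in short steps, Python scripts to look and compute and a tool call to move; the robot and the scene stay as the last step left them, time stands still between calls to the robot, and variables do not carry over. Pictures are saved under pics/ and viewed, at most 14 in all, crops included, and the job is handed in when it is done.

```bash
mkdir -p pics; ls; python3 - <<'E'
from bench import bot
import cv2,numpy as np
s=bot.sense();print(s['t'],s['tcp_pos'],s['eef_rot'],s['opening'])
for n in("top","scene"):
    p,d=bot.grab_frame(n);cv2.imwrite(f"pics/{n}0.png",p);np.save(f"{n}0.npy",d)
    i=bot.camera_info(n);print(n,i['fx'],i['cx'],i['cy'],np.round(i['pose'],3).tolist())
E
```

```text
pics
0.0 [0.20507598 0.58978971 0.23844391] [-1.79891114e+02 -1.40055261e-02  1.60818531e+02] 0.08660120870389401
top 401.75669673183484 282.16183197437584 208.98092893037278 [[0.015, -0.996, 0.088, 0.388], [-1.0, -0.015, 0.004, 0.001], [-0.002, -0.088, -0.996, 1.175], [0.0, 0.0, 0.0, 1.0]]
scene 407.7760621728252 286.3622502053552 213.93154809006776 [[0.619, 0.472, -0.628, 1.13], [0.785, -0.391, 0.48, -0.473], [-0.019, -0.79, -0.612, 0.676], [0.0, 0.0, 0.0, 1.0]]
```

View pics/top0.png

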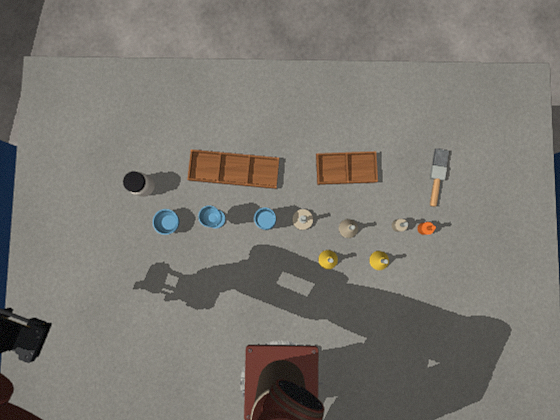

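View pics/scene0.png

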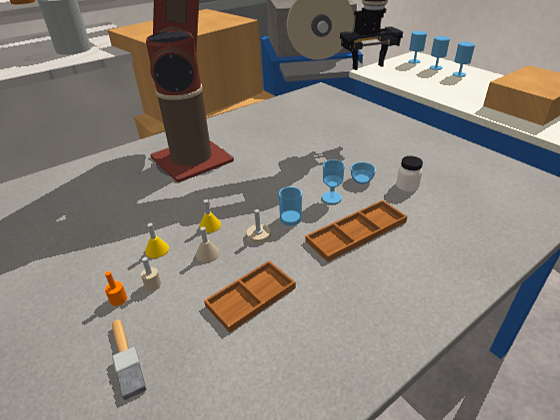

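Top view: bowl (165,222), goblet (211,216), tumbler (265,218), disc (303,218), grey cone (347,229), tan drum (401,225). Not wanted: the orange drum (428,228) and the yellow cones (328,260) and (380,260). Trays: tray3 about (235,168), tray2 about (348,168). The scene view confirms it: goblet (333,180), tumbler (290,205), bowl (363,172).

```bash
cat > h.py <<'E'
from bench import bot
import cv2,numpy as np
def rays(n,uv,z):
    "pixels -> world xy on plane z"
    i=bot.camera_info(n);P=i['pose'];uv=np.atleast_2d(uv).astype(float)
    d=np.c_[(uv[:,0]-i['cx'])/i['fx'],(uv[:,1]-i['cy'])/i['fy'],np.ones(len(uv))]@P[:3,:3].T
    return P[:2,3]+d[:,:2]*((z-P[2,3])/d[:,2:])
def cloud(n,dep,P=None):
    i=bot.camera_info(n);P=i['pose'] if P is None else P
    v,u=np.mgrid[:420,:560]
    c=np.stack([(u-i['cx'])/i['fx']*dep,(v-i['cy'])/i['fy']*dep,dep],-1)
    return c@P[:3,:3].T+P[:3,3]
def go(x,y,z,yaw=None):
    "print tool-axis deltas from measured pose to world target"
    s=bot.sense();w=np.radians(s['eef_rot'][2]);p=s['tcp_pos'];dx,dy=x-p[0],y-p[1]
    c,sn=np.cos(w),np.sin(w)
    t=0 if yaw is None else (-(yaw-s['eef_rot'][2])+90)%180-90
    print('t %.1f tool dx %.4f dy %.4f dz %.4f turn %.1f yaw %.1f'%(s['t'],c*dx+sn*dy,sn*dx-c*dy,p[2]-z,t,s['eef_rot'][2]))
E
python3 - <<'E'
from h import *
top=cv2.imread('pics/top0.png');hsv=cv2.cvtColor(top,cv2.COLOR_BGR2HSV)
m=((hsv[...,0]<20)&(hsv[...,1]>90)).astype(np.uint8);m[:130]=0;m[200:]=0;m[:,:180]=0;m[:,395:]=0
for c in cv2.findContours(m,0,2)[0]:
    if cv2.contourArea(c)>500:
        w=rays('top',c[:,0],0.01).astype(np.float32);print('tray',cv2.minAreaRect(w),cv2.boundingRect(c))
for n in('top','scene'):
    dep=np.load(n+'0.npy');C=cloud(n,dep)
    ok=(dep>0)&(C[...,0]>.2)&(C[...,0]<.65)&(abs(C[...,1])<.45)&(C[...,2]<.13)
    mask=(ok&(C[...,2]>.03)).astype(np.uint8)
    k,L,st,ce=cv2.connectedComponentsWithStats(mask)
    for j in range(1,k):
        if st[j,4]<5: continue
        P=C[L==j];zt=np.percentile(P[:,2],97);Q=P[P[:,2]>zt-.012]
        (c,r)=cv2.minEnclosingCircle(Q[:,:2].astype(np.float32))
        print(n,ce[j].round(),st[j,4],'ztop %.3f'%zt,'mec',np.round(c,4),'r %.3f'%r,'mean',Q.mean(0)[:2].round(4))
E
```

```text
tray ((0.6160094141960144, -0.18213260173797607), (0.09220749884843826, 0.17807720601558685), 2.8617093563079834) (316, 151, 62, 34)
tray ((0.6081799864768982, 0.1509155035018921), (0.2626933455467224, 0.09210076928138733), 85.3827896118164) (187, 149, 92, 40)
top [137. 182.] 538 ztop 0.088 mec [0.556  0.4141] r 0.030 mean [0.5558 0.4129]
top [210. 216.] 409 ztop 0.113 mec [0.4624 0.1989] r 0.029 mean [0.4624 0.1994]
top [264. 217.] 151 ztop 0.089 mec [0.4607 0.0519] r 0.030 mean [0.4608 0.0531]
top [164. 221.] 166 ztop 0.046 mec [0.4496 0.3338] r 0.037 mean [0.45   0.3377]
top [303. 217.] 19 ztop 0.085 mec [ 0.4634 -0.054 ] r 0.006 mean [ 0.4635 -0.0536]
top [401. 224.] 136 ztop 0.083 mec [ 0.4497 -0.3314] r 0.006 mean [ 0.45   -0.3318]
top [350. 227.] 81 ztop 0.085 mec [ 0.4408 -0.1887] r 0.006 mean [ 0.4398 -0.188 ]
top [428. 227.] 143 ztop 0.083 mec [ 0.4414 -0.4066] r 0.006 mean [ 0.4422 -0.4061]
top [329. 259.] 90 ztop 0.082 mec [ 0.3495 -0.1293] r 0.006 mean [ 0.3495 -0.1293]
top [382. 260.] 89 ztop 0.083 mec [ 0.3489 -0.2771] r 0.006 mean [ 0.349  -0.2763]
scene [410. 169.] 573 ztop 0.088 mec [0.5561 0.4153] r 0.033 mean [0.5603 0.4088]
scene [333. 173.] 538 ztop 0.112 mec [0.4606 0.1998] r 0.032 mean [0.4629 0.1985]
scene [363. 169.] 218 ztop 0.044 mec [0.4506 0.3347] r 0.038 mean [0.4498 0.3344]
scene [290. 201.] 632 ztop 0.086 mec [0.4607 0.0518] r 0.032 mean [0.4616 0.0506]
scene [208. 211.] 145 ztop 0.082 mec [ 0.3496 -0.1287] r 0.007 mean [ 0.351  -0.1301]
scene [257. 218.] 91 ztop 0.084 mec [ 0.4635 -0.0545] r 0.008 mean [ 0.4652 -0.0554]
scene [153. 236.] 167 ztop 0.083 mec [ 0.35   -0.2776] r 0.006 mean [ 0.3505 -0.2779]
scene [205. 239.] 166 ztop 0.083 mec [ 0.4413 -0.1893] r 0.006 mean [ 0.4422 -0.1896]
scene [149. 271.] 275 ztop 0.083 mec [ 0.4504 -0.3331] r 0.007 mean [ 0.4525 -0.3329]
scene [113. 285.] 300 ztop 0.082 mec [ 0.4421 -0.4071] r 0.007 mean [ 0.4441 -0.408 ]
```

```bash
python3 - <<'E'
import cv2
a=cv2.imread('pics/top0.png')[140:275,120:460];b=cv2.imread('pics/scene0.png')[145:310,95:435]
import numpy as np
cv2.imwrite('pics/c1.png',cv2.resize(np.vstack([a,b]),None,fx=1.9,fy=1.9,interpolation=2))
E
```

```text
(no output)
```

View pics/c1.png

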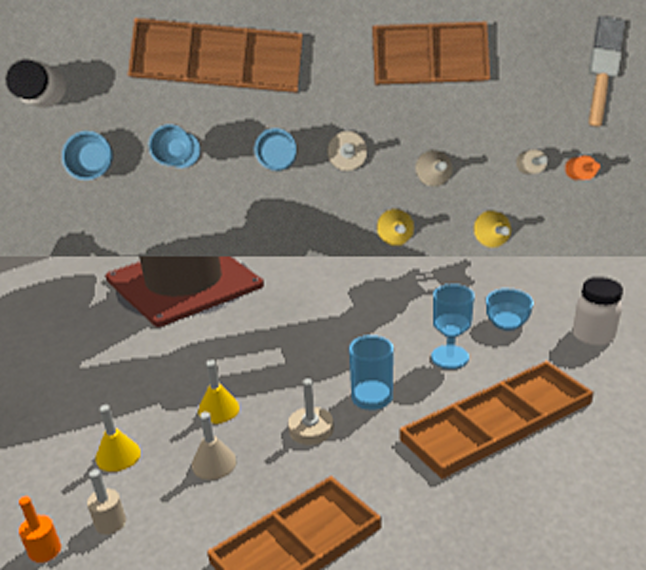

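Crop check: the grey-tan cone (433,165) and tan drum (533,160) are the wanted ones; the orange drum (582,167) and yellow cones (396,225), (492,228) are not. The goblet, third-left glass, has a visible stem. Positions from both cameras agree within 2 mm. I'll start with the disc stone.

The manual's scale: shifts go in shares of 62.5 mm. Converting my numbers, -0.0495 m is -0.792, 0.02 m is 0.32.

{"method": "drive_effector", "body": {
  "segments": {"aperture": [0.05,0.05,0.05,0.05,0.05,0.05,0.05,0.05,0.05,0.05,0.05,0.05,0.05,0.05,0.05,0.05,0.05,0.05,0.05,0.05],"tx": [0,0,0,0,0,0,0,-0.792,-0.792,-0.792,-0.792,-0.792,-0.792,-0.792,-0.792,-0.792,-0.792,-0.792,-0.792,-0.792],"ty": [0,0,0,0,0,0,0,0.32,0.32,0.32,0.32,0.32,0.32,0.32,0.32,0.32,0.32,0.32,0.32,0.32],"tz": [0,0,0,0,0,0,0,0,0,0,0,0,0,0,0,0,0,0,0,0],"turn": [10.1,10.1,10.1,10.1,10.1,10.1,10.1,0,0,0,0,0,0,0,0,0,0,0,0,0]},
  "force": 30
}}

```text
t: 2.6
tcp_pos: [0.4669, -0.0544, 0.2393]
eef_rot: [-180.0, -0.0, 90.1]
ft_force: [0.6, 0.1, -0.4]
opening: 0.0499
grasp_force: 0.0
```

```bash
python3 -c "
from h import *
go(.4635,-.054,.14,90)"
```

```text
t 2.6 tool dx 0.0004 dy -0.0034 dz 0.0993 turn 0.1 yaw 90.1
```

{"method": "drive_effector", "body": {
  "segments": {"aperture": [0.05,0.05,0.05,0.05,0.05,0.05,0.0,0.0,0.0,0.0,0.0,0.0],"tx": [0,0,0,0,0,0,0,0,0,0,0,0],"ty": [-0.0544,0,0,0,0,0,0,0,0,0,0,0],"tz": [0.8,0.8,0.64,0.32,0.208,0,0,0,0,0,0,0],"turn": [0,0,0,0,0,0,0,0,0,0,0,0]},
  "force": 30
}}

```text
t: 4.1
tcp_pos: [0.4629, -0.0526, 0.0664]
eef_rot: [-180.0, -0.0, 90.1]
ft_force: [-1.2, -0.5, 0.8]
opening: 0.011
grasp_force: 30.0
```

To row units: 0.04 m is 0.64, -0.035 m is -0.56.

{"method": "drive_effector", "body": {
  "segments": {"aperture": [0.0,0.0,0.0,0,0,0,0,0,0,0,0],"tx": [0,0,0,0,0,0.48,0.64,0.48,0.2992,0,0],"ty": [0,0,0,0.4,0.64,0.64,0.5328,0,0,0,0],"tz": [-0.24,-0.48,-0.56,0,0,0,0,0,0,0,0],"turn": [0,0,0,0,0,0,0,0,0,0,0]}
}}

```text
t: 5.48
tcp_pos: [0.6011, 0.0654, 0.1468]
eef_rot: [180.0, 0.0, 90.1]
ft_force: [-0.7, 0.2, -2.9]
opening: 0.0111
grasp_force: 30.0
```

```bash
python3 -c "
from h import *
go(.6012,.0661,.0715,90)
p,d=bot.grab_frame('top');cv2.imwrite('pics/t1.png',cv2.resize(p[130:250,180:400],None,fx=3,fy=3))
p,d=bot.grab_frame('wrist');cv2.imwrite('pics/w1.png',p)"
```

```text
t 5.5 tool dx 0.0007 dy 0.0001 dz 0.0753 turn 0.1 yaw 90.1
```

View pics/w1.png

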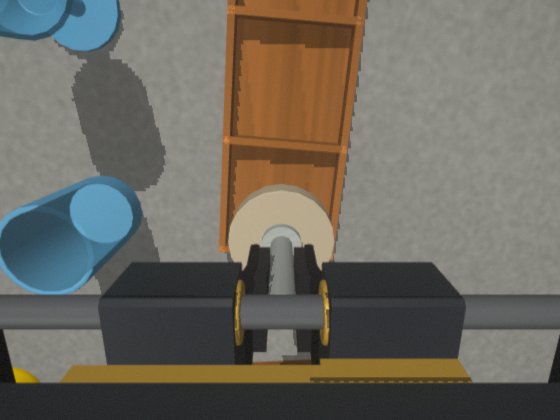

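The disc (280,235) hangs upright between the compartment walls. I'll lower it gently.

To row units: 0.03 m is 0.48, 0.025 m is 0.4.

{"method": "drive_effector", "body": {
  "segments": {"aperture": [0,0,0,0,0,0,0],"tx": [0.008,0,0,0,0,0,0],"ty": [0,0,0,0,0,0,0],"tz": [0.48,0.4,0.192,0.064,0.032,0,0],"turn": [0,0,0,0,0,0,0]}
}}

```text
t: 6.45
tcp_pos: [0.6019, 0.0668, 0.0744]
eef_rot: [179.9, 0.0, 90.1]
ft_force: [-0.3, 0.1, -3.1]
opening: 0.0112
grasp_force: 30.0
```

{"method": "drive_effector", "body": {
  "segments": {"aperture": [0,0,0],"tx": [0,0,0],"ty": [0,0,0],"tz": [0.016,0.016,0],"turn": [0,0,0]}
}}

```text
t: 6.82
tcp_pos: [0.6013, 0.0668, 0.0715]
eef_rot: [-180.0, 0.0, 90.1]
ft_force: [0.6, 0.4, -3.1]
opening: 0.0112
grasp_force: 30.0
```

To row units: 0.0005 m is 0.008.

{"method": "drive_effector", "body": {
  "segments": {"aperture": [0,0,0],"tx": [0,0,0],"ty": [0,0,0],"tz": [0.008,0.008,0],"turn": [0,0,0]}
}}

```text
t: 7.2
tcp_pos: [0.6014, 0.0668, 0.0714]
eef_rot: [180.0, 0.0, 90.1]
ft_force: [-3.2, 0.1, 6.4]
opening: 0.011
grasp_force: 30.0
```

{"method": "drive_effector", "body": {
  "segments": {"aperture": [0,0,0],"tx": [0,0,0],"ty": [0,0,0],"tz": [0.008,0.008,0],"turn": [0,0,0]}
}}

```text
t: 7.58
tcp_pos: [0.6015, 0.0668, 0.0714]
eef_rot: [180.0, 0.0, 90.1]
ft_force: [-6.6, 0.3, 11.2]
opening: 0.0111
grasp_force: 30.0
```

To row units: -0.05 m is -0.8, -0.049 m is -0.784.

{"method": "drive_effector", "body": {
  "segments": {"aperture": [0.0,0.05,0.05,0.05,0.05,0.05,0.05,0.05,0.05,0.05,0.05,0.05,0.05,0.05,0.05,0.05],"tx": [0,0,0,0,0,0,-0.8,-0.8,-0.8,-0.8,-0.8,-0.8,-0.8,-0.784,0,0],"ty": [0,0,0,0,0,0,-0.304,-0.304,-0.304,-0.304,-0.304,-0.304,-0.304,-0.296,0,0],"tz": [-0.0112,0,0,0,-0.4,-0.8,0,0,0,0,0,0,0,0,0,0],"turn": [0,0,0,0,0,0,0,0,0,0,0,0,0,0,0,0]}
}}

```text
t: 9.57
tcp_pos: [0.4506, -0.3323, 0.145]
eef_rot: [-180.0, -0.0, 90.1]
ft_force: [0.5, 0.8, -0.2]
opening: 0.0496
grasp_force: 0.0
```

```bash
python3 -c "
from h import *
go(.4502,-.332,.066,90)
p,d=bot.grab_frame('top');cv2.imwrite('pics/t2.png',cv2.resize(p[130:250,180:450],None,fx=2.9,fy=2.9))"
```

```text
t 9.6 tool dx 0.0003 dy -0.0004 dz 0.0790 turn 0.1 yaw 90.1
```

View pics/t2.png

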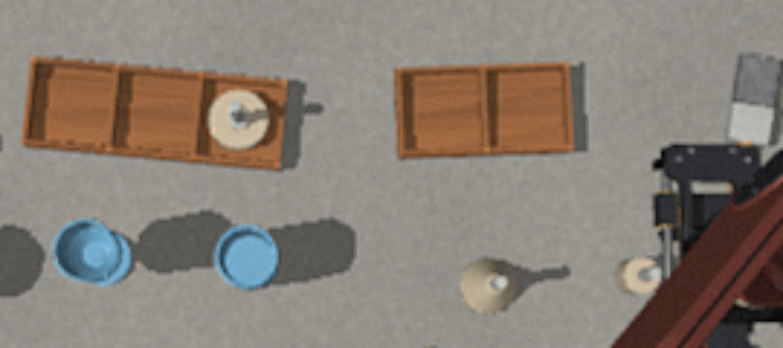

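The disc sits upright inside the right-hand compartment (238,118). Next the drum, with the jaws beside its spindle (655,272).

To row units: 0.03 m is 0.48, 0.014 m is 0.224.

{"method": "drive_effector", "body": {
  "segments": {"aperture": [0.05,0.05,0.05,0.05,0.05,0.0,0.0,0.0,0.0,0.0,0.0],"tx": [0,0,0,0,0,0,0,0,0,0,0],"ty": [0,0,0,0,0,0,0,0,0,0,0],"tz": [0.48,0.48,0.224,0.08,0,0,0,0,0,0,0],"turn": [0,0,0,0,0,0,0,0,0,0,0]},
  "force": 30
}}

```text
t: 11.0
tcp_pos: [0.4505, -0.3324, 0.0661]
eef_rot: [-180.0, -0.0, 90.1]
ft_force: [0.0, 0.3, -0.7]
opening: 0.0114
grasp_force: 29.9
```

To row units: 0.0515 m is 0.824, -0.05 m is -0.8.

{"method": "drive_effector", "body": {
  "segments": {"aperture": [0,0,0,0,0,0,0,0,0,0,0,0,0,0,0,0],"tx": [0,0,0,0.824,0.824,0.824,0.824,0.824,0.824,0.824,0.824,0.824,0.824,0.824,0,0],"ty": [0,0,0,0.24,0.24,0.24,0.24,0.24,0.24,0.24,0.24,0.24,0.24,0.232,0,0],"tz": [-0.32,-0.64,-0.8,0,0,0,0,0,0,0,0,0,0,0,0,0],"turn": [0,0,0,0,0,0,0,0,0,0,0,0,0,0,0,0]}
}}

```text
t: 13.0
tcp_pos: [0.6134, 0.2341, 0.1753]
eef_rot: [-179.9, 0.1, 90.2]
ft_force: [-0.3, -0.3, -1.5]
opening: 0.0109
grasp_force: 29.9
```

```bash
python3 -c "
from h import *
go(.6145,.2345,.071,90)"
```

```text
t 13.0 tool dx 0.0004 dy 0.0011 dz 0.1043 turn 0.2 yaw 90.2
```

To row units: 0.04 m is 0.64, 0.015 m is 0.24.

{"method": "drive_effector", "body": {
  "segments": {"aperture": [0,0,0,0,0,0,0],"tx": [0,0,0,0,0,0,0],"ty": [0.016,0,0,0,0,0,0],"tz": [0.64,0.64,0.24,0.096,0.016,0.016,0],"turn": [0,0,0,0,0,0,0]}
}}

```text
t: 13.88
tcp_pos: [0.6157, 0.2345, 0.0745]
eef_rot: [179.9, -0.0, 90.1]
ft_force: [0.4, -0.6, -0.6]
opening: 0.0111
grasp_force: 29.9
```

{"method": "drive_effector", "body": {
  "segments": {"aperture": [0,0,0],"tx": [0,0,0],"ty": [0,0,0],"tz": [0.0096,0.0096,0],"turn": [0,0,0]}
}}

```text
t: 14.25
tcp_pos: [0.6149, 0.2343, 0.0719]
eef_rot: [-180.0, 0.0, 90.1]
ft_force: [-0.4, -0.0, -1.6]
opening: 0.0116
grasp_force: 29.9
```

```bash
python3 -c "
from h import *
p,d=bot.grab_frame('wrist');cv2.imwrite('pics/w2.png',p)"
```

```text
(no output)
```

View pics/w2.png

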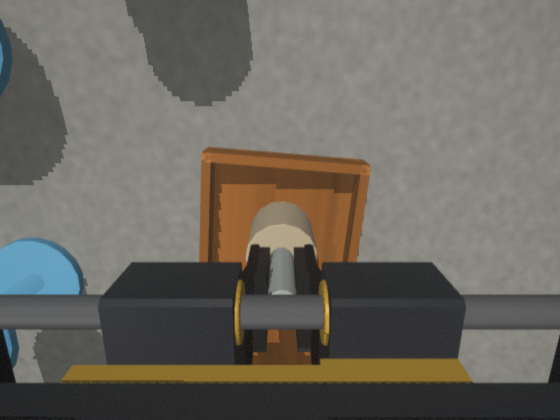

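The drum (280,230) is centred in the compartment. I'll lower it the last bit until it touches.

{"method": "drive_effector", "body": {
  "segments": {"aperture": [0,0,0],"tx": [0,0,0],"ty": [0,0,0],"tz": [0.008,0.008,0],"turn": [0,0,0]}
}}

```text
t: 14.68
tcp_pos: [0.615, 0.2344, 0.0712]
eef_rot: [180.0, -0.0, 90.1]
ft_force: [-0.4, -0.4, -0.6]
opening: 0.0107
grasp_force: 29.9
```

{"method": "drive_effector", "body": {
  "segments": {"aperture": [0,0],"tx": [0,0],"ty": [0,0],"tz": [0.008,0],"turn": [0,0]}
}}

```text
t: 14.92
tcp_pos: [0.6151, 0.2344, 0.0711]
eef_rot: [180.0, -0.0, 90.1]
ft_force: [-2.5, -0.8, 4.2]
opening: 0.0112
grasp_force: 29.9
```

{"method": "drive_effector", "body": {
  "segments": {"aperture": [0.05,0.05,0.05,0.05,0.05,0.05,0.05,0.05,0.05,0.05,0.05,0.05,0.05,0.05,0.05,0.05],"tx": [0,0,0,0,0,-0.752,-0.752,-0.752,-0.752,-0.752,-0.752,-0.752,-0.752,-0.7584,0,0],"ty": [0,0,0,0,0,-0.3088,-0.3088,-0.3088,-0.3088,-0.3088,-0.3088,-0.3088,-0.3088,-0.3136,0,0],"tz": [0,0,0,-0.48,-0.96,0,0,0,0,0,0,0,0,0,0,0],"turn": [0,0,0,0,0,0,0,0,0,0,0,0,0,0,0,0]}
}}

```text
t: 16.92
tcp_pos: [0.4419, -0.1892, 0.1605]
eef_rot: [180.0, -0.0, 90.1]
ft_force: [-0.1, -0.0, -0.6]
opening: 0.05
grasp_force: 0.0
```

```bash
python3 -c "
from h import *
go(.441,-.189,.066,90)"
```

```text
t 16.9 tool dx 0.0002 dy -0.0009 dz 0.0945 turn 0.1 yaw 90.1
```

To row units: 0.04 m is 0.64, 0.03 m is 0.48.

{"method": "drive_effector", "body": {
  "segments": {"aperture": [0.05,0.05,0.05,0.05,0.05,0.0,0.0,0.0,0.0,0.0,0.0],"tx": [0,0,0,0,0,0,0,0,0,0,0],"ty": [-0.016,0,0,0,0,0,0,0,0,0,0],"tz": [0.64,0.48,0.288,0.096,0,0,0,0,0,0,0],"turn": [0,0,0,0,0,0,0,0,0,0,0]},
  "force": 30
}}

```text
t: 18.3
tcp_pos: [0.4406, -0.1893, 0.0663]
eef_rot: [-180.0, -0.0, 90.1]
ft_force: [0.3, -1.2, -1.3]
opening: 0.0111
grasp_force: 29.9
```

{"method": "drive_effector", "body": {
  "segments": {"aperture": [0,0,0,0,0,0,0,0,0],"tx": [0,0,0,0,-0.184,-0.184,-0.184,0,0],"ty": [0,0,0,0.64,0.736,0.736,0.72,0,0],"tz": [-0.24,-0.48,-0.48,0,0,0,0,0,0],"turn": [0,0,0,0,0,0,0,0,0]}
}}

```text
t: 19.42
tcp_pos: [0.6174, -0.2233, 0.1415]
eef_rot: [-179.9, -0.0, 90.1]
ft_force: [-0.8, 0.6, -1.7]
opening: 0.0107
grasp_force: 30.0
```

```bash
python3 -c "
from h import *
go(.6180,-.2235,.071,90)"
```

```text
t 19.4 tool dx -0.0002 dy 0.0006 dz 0.0705 turn 0.1 yaw 90.1
```

To row units: 0.035 m is 0.56, 0.022 m is 0.352.

{"method": "drive_effector", "body": {
  "segments": {"aperture": [0,0,0,0,0,0],"tx": [0,0,0,0,0,0],"ty": [0,0,0,0,0,0],"tz": [0.56,0.352,0.144,0.032,0.016,0],"turn": [0,0,0,0,0,0]}
}}

```text
t: 20.18
tcp_pos: [0.6186, -0.2239, 0.0736]
eef_rot: [179.9, 0.0, 90.1]
ft_force: [0.9, -0.6, -1.7]
opening: 0.0109
grasp_force: 30.0
```

{"method": "drive_effector", "body": {
  "segments": {"aperture": [0,0,0],"tx": [0,0,0],"ty": [0,0,0],"tz": [0.008,0.008,0],"turn": [0,0,0]}
}}

```text
t: 20.55
tcp_pos: [0.6179, -0.2235, 0.0715]
eef_rot: [-180.0, -0.0, 90.1]
ft_force: [-0.2, 0.3, -1.9]
opening: 0.0112
grasp_force: 30.0
```

```bash
python3 -c "
from h import *
p,d=bot.grab_frame('wrist');cv2.imwrite('pics/w3.png',p)"
```

```text
(no output)
```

View pics/w3.png

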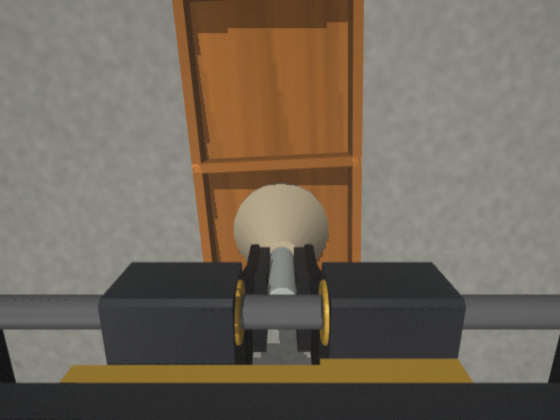

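The cone (281,225) is clear of the divider and the walls, so I'll set it down.

To row units: 0.0005 m is 0.008, 0.0003 m is 0.0048.

{"method": "drive_effector", "body": {
  "segments": {"aperture": [0,0,0],"tx": [0,0,0],"ty": [0,0,0],"tz": [0.008,0.0048,0],"turn": [0,0,0]}
}}

```text
t: 20.98
tcp_pos: [0.618, -0.2237, 0.0711]
eef_rot: [180.0, 0.0, 90.1]
ft_force: [-1.3, 0.1, 1.9]
opening: 0.0109
grasp_force: 30.0
```

{"method": "drive_effector", "body": {
  "segments": {"aperture": [0,0],"tx": [0,0],"ty": [0,0],"tz": [0.008,0],"turn": [0,0]}
}}

```text
t: 21.22
tcp_pos: [0.618, -0.2237, 0.0711]
eef_rot: [180.0, 0.0, 90.1]
ft_force: [-3.3, 0.9, 5.0]
opening: 0.0112
grasp_force: 30.0
```

To row units: 0.046 m is 0.736, -0.0262 m is -0.4192.

{"method": "drive_effector", "body": {
  "segments": {"aperture": [0.05,0.05,0.05,0.05,0.05,0.087,0.087,0.087,0.087,0.087,0.087,0.087,0.087],"tx": [0,0,0,0,0,0.736,0.736,0.736,0.736,0.736,0.7296,0,0],"ty": [0,0,0,0,0,-0.4192,-0.4192,-0.4192,-0.4192,-0.4192,-0.4208,0,0],"tz": [0,0,0,-0.48,-0.8,0,0,0,0,0,0,0,0],"turn": [0,0,0,0,0,0,0,0,0,0,0,0,0]}
}}

```text
t: 22.85
tcp_pos: [0.4607, 0.0515, 0.1506]
eef_rot: [179.9, 0.0, 90.2]
ft_force: [-0.6, -1.0, 0.1]
opening: 0.0868
grasp_force: 0.0
```

```bash
python3 -c "
from h import *
go(.4607,.0519,.055,90)
p,d=bot.grab_frame('wrist');cv2.imwrite('pics/w4.png',p)"
```

```text
t 22.9 tool dx 0.0004 dy 0.0000 dz 0.0956 turn 0.2 yaw 90.2
```

View pics/w4.png

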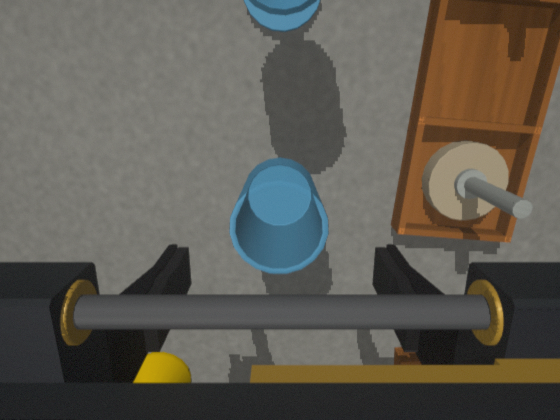

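The tumbler (279,215) is centred between the fingers, so I can go down.

To row units: 0.04 m is 0.64, 0.03 m is 0.48.

{"method": "drive_effector", "body": {
  "segments": {"aperture": [0.087,0.087,0.087,0.087,0.087,0.0,0.0,0.0,0.0,0.0,0.0],"tx": [0.0064,0,0,0,0,0,0,0,0,0,0],"ty": [0,0,0,0,0,0,0,0,0,0,0],"tz": [0.64,0.48,0.288,0.12,0,0,0,0,0,0,0],"turn": [0,0,0,0,0,0,0,0,0,0,0]},
  "force": 20
}}

```text
t: 24.28
tcp_pos: [0.46, 0.0521, 0.055]
eef_rot: [-180.0, 0.0, 90.1]
ft_force: [-3.6, -0.1, 5.5]
opening: 0.0594
grasp_force: 20.0
```

{"method": "drive_effector", "body": {
  "segments": {"aperture": [0,0,0,0],"tx": [0,0,0,0],"ty": [0,0,0,0],"tz": [-0.32,-0.64,-0.48,0],"turn": [0,0,0,0]}
}}

```text
t: 24.78
tcp_pos: [0.4619, 0.052, 0.1466]
eef_rot: [179.7, 0.0, 90.1]
ft_force: [0.5, 1.1, -3.3]
opening: 0.0596
grasp_force: 20.0
```

```bash
python3 -c "
from h import *
go(.6139,-.139,.060,90)"
```

```text
t 24.8 tool dx -0.1914 dy 0.1516 dz 0.0866 turn 0.1 yaw 90.1
```

{"method": "drive_effector", "body": {
  "segments": {"aperture": [0,0,0,0,0,0,0],"tx": [-0.6128,-0.6128,-0.6128,-0.6128,-0.6128,0,0],"ty": [0.4848,0.4848,0.4848,0.4848,0.4848,0,0],"tz": [0,0,0,0,0,0,0],"turn": [0,0,0,0,0,0,0]}
}}

```text
t: 25.65
tcp_pos: [0.6104, -0.1385, 0.1419]
eef_rot: [-179.8, -0.1, 90.1]
ft_force: [0.0, 0.2, -2.6]
opening: 0.0592
grasp_force: 20.0
```

{"method": "drive_effector", "body": {
  "segments": {"aperture": [0,0,0,0,0,0],"tx": [0,0,0,0,0,0],"ty": [0,0,0,0,0,0],"tz": [0.64,0.48,0.192,0.032,0,0],"turn": [0,0,0,0,0,0]}
}}

```text
t: 26.4
tcp_pos: [0.6127, -0.1391, 0.0617]
eef_rot: [179.9, 0.0, 90.1]
ft_force: [0.1, 0.3, -1.7]
opening: 0.0595
grasp_force: 20.0
```

```bash
python3 -c "
from h import *
go(.6139,-.139,.060,90)"
```

```text
t 26.4 tool dx 0.0001 dy 0.0012 dz 0.0017 turn 0.1 yaw 90.1
```

To row units: 0.001 m is 0.016, 0.0005 m is 0.008.

{"method": "drive_effector", "body": {
  "segments": {"aperture": [0,0,0],"tx": [0,0,0],"ty": [0.016,0,0],"tz": [0.008,0.008,0],"turn": [0,0,0]}
}}

```text
t: 26.78
tcp_pos: [0.6129, -0.1391, 0.0597]
eef_rot: [-180.0, -0.0, 90.1]
ft_force: [-0.3, 0.1, -2.3]
opening: 0.0592
grasp_force: 20.0
```

{"method": "drive_effector", "body": {
  "segments": {"aperture": [0,0],"tx": [0,0],"ty": [0,0],"tz": [0.008,0],"turn": [0,0]}
}}

```text
t: 27.02
tcp_pos: [0.613, -0.1392, 0.0596]
eef_rot: [180.0, 0.0, 90.1]
ft_force: [-0.7, -0.7, 0.0]
opening: 0.0596
grasp_force: 20.0
```

{"method": "drive_effector", "body": {
  "segments": {"aperture": [0,0],"tx": [0,0],"ty": [0,0],"tz": [0.008,0],"turn": [0,0]}
}}

```text
t: 27.28
tcp_pos: [0.6131, -0.1393, 0.0595]
eef_rot: [180.0, 0.0, 90.1]
ft_force: [-3.8, -0.5, 5.6]
opening: 0.0594
grasp_force: 20.0
```

To row units: 0.0423 m is 0.6768, -0.019 m is -0.304.

{"method": "drive_effector", "body": {
  "segments": {"aperture": [0.087,0.087,0.087,0.087,0.087,0.087,0.087,0.087,0.087,0.087,0.087,0.087,0.087,0.087,0.087,0.087],"tx": [0,0,0,0,0,0,0.6768,0.6768,0.6768,0.6768,0.6768,0.6768,0.6768,0.6768,0,0],"ty": [0,0,0,0,0,0,-0.304,-0.304,-0.304,-0.304,-0.304,-0.304,-0.304,-0.304,0,0],"tz": [0,0,0,-0.32,-0.64,-0.96,0,0,0,0,0,0,0,0,0,0],"turn": [0,0,0,0,0,0,0,0,0,0,0,0,0,0,0,0]}
}}

```text
t: 29.28
tcp_pos: [0.4608, 0.1989, 0.1798]
eef_rot: [179.9, 0.0, 90.2]
ft_force: [-0.8, 0.3, -0.3]
opening: 0.0869
grasp_force: 0.0
```

```bash
python3 -c "
from h import *
go(.4612,.1993,.088,90)
p,d=bot.grab_frame('wrist');cv2.imwrite('pics/w5.png',p)"
```

```text
t 29.3 tool dx 0.0004 dy 0.0004 dz 0.0918 turn 0.2 yaw 90.2
```

View pics/w5.png

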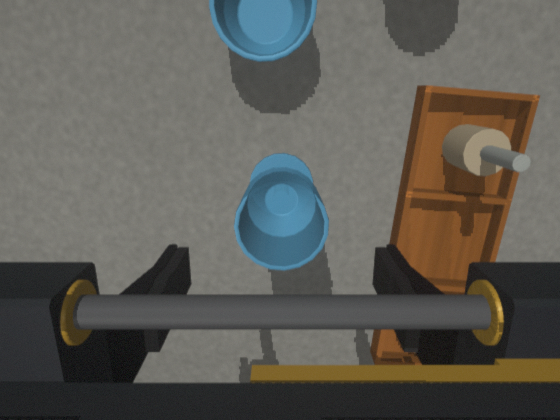

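The goblet (281,220) is centred between the fingers; the drum stands upright (475,150).

{"method": "drive_effector", "body": {
  "segments": {"aperture": [0.087,0.087,0.087,0.087,0.087,0.0,0.0,0.0,0.0,0.0,0.0],"tx": [0,0,0,0,0,0,0,0,0,0,0],"ty": [0,0,0,0,0,0,0,0,0,0,0],"tz": [0.64,0.48,0.24,0.104,0,0,0,0,0,0,0],"turn": [0,0,0,0,0,0,0,0,0,0,0]},
  "force": 20
}}

```text
t: 30.7
tcp_pos: [0.4605, 0.1991, 0.0875]
eef_rot: [180.0, -0.0, 90.1]
ft_force: [0.4, 0.8, 1.8]
opening: 0.0565
grasp_force: 20.0
```

{"method": "drive_effector", "body": {
  "segments": {"aperture": [0,0,0,0],"tx": [0,0,0,0],"ty": [0,0,0,0],"tz": [-0.32,-0.64,-0.96,0],"turn": [0,0,0,0]}
}}

```text
t: 31.2
tcp_pos: [0.4634, 0.1999, 0.2125]
eef_rot: [179.5, -0.1, 90.1]
ft_force: [0.3, 0.2, -1.7]
opening: 0.0567
grasp_force: 20.0
```

```bash
python3 -c "
from h import *
go(.6080,.1496,.093,90)"
```

```text
t 31.2 tool dx -0.0506 dy 0.1445 dz 0.1195 turn 0.1 yaw 90.1
```

{"method": "drive_effector", "body": {
  "segments": {"aperture": [0,0,0,0,0,0],"tx": [-0.1984,-0.1984,-0.1984,-0.1984,0,0],"ty": [0.592,0.592,0.592,0.584,0,0],"tz": [0,0,0,0,0,0],"turn": [0,0,0,0,0,0]}
}}

```text
t: 31.95
tcp_pos: [0.6065, 0.1497, 0.2052]
eef_rot: [-179.8, 0.0, 90.1]
ft_force: [-0.4, -0.0, -1.3]
opening: 0.0565
grasp_force: 20.0
```

{"method": "drive_effector", "body": {
  "segments": {"aperture": [0,0,0,0,0,0],"tx": [0,0,0,0,0,0],"ty": [0,0,0,0,0,0],"tz": [0.48,0.64,0.48,0.16,0,0],"turn": [0,0,0,0,0,0]}
}}

```text
t: 32.7
tcp_pos: [0.6089, 0.15, 0.0991]
eef_rot: [179.8, -0.0, 90.1]
ft_force: [0.5, 0.9, -2.4]
opening: 0.0567
grasp_force: 20.0
```

```bash
python3 -c "
from h import *
go(.6080,.1496,.0925,90)
p,d=bot.grab_frame('wrist');cv2.imwrite('pics/w6.png',p)"
```

```text
t 32.7 tool dx -0.0004 dy -0.0009 dz 0.0066 turn 0.1 yaw 90.1
```

View pics/w6.png

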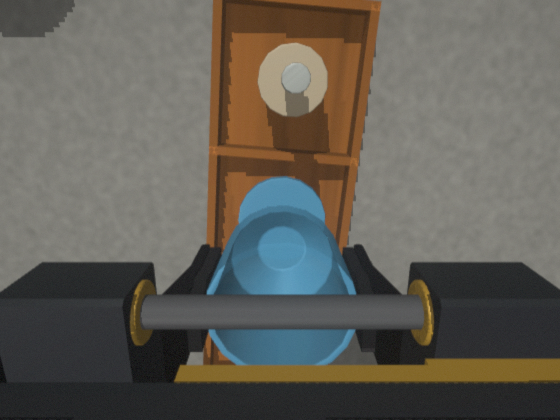

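The goblet's foot (281,205) lies between the walls and clear of the divider (y≈155).

To row units: 0.003 m is 0.048, 0.001 m is 0.016.

{"method": "drive_effector", "body": {
  "segments": {"aperture": [0,0,0,0,0],"tx": [0,0,0,0,0],"ty": [0,0,0,0,0],"tz": [0.048,0.016,0.008,0,0],"turn": [0,0,0,0,0]}
}}

```text
t: 33.38
tcp_pos: [0.6079, 0.1497, 0.0927]
eef_rot: [-180.0, -0.0, 90.1]
ft_force: [0.2, -0.1, -2.2]
opening: 0.0569
grasp_force: 20.0
```

{"method": "drive_effector", "body": {
  "segments": {"aperture": [0,0,0],"tx": [0,0,0],"ty": [0,0,0],"tz": [0.008,0.008,0],"turn": [0,0,0]}
}}

```text
t: 33.75
tcp_pos: [0.608, 0.1498, 0.0925]
eef_rot: [180.0, -0.0, 90.1]
ft_force: [-3.7, -0.2, 6.1]
opening: 0.0568
grasp_force: 20.0
```

{"method": "drive_effector", "body": {
  "segments": {"aperture": [0,0],"tx": [0,0],"ty": [0,0],"tz": [0.008,0],"turn": [0,0]}
}}

```text
t: 34.0
tcp_pos: [0.6081, 0.1498, 0.0925]
eef_rot: [180.0, -0.0, 90.1]
ft_force: [-3.5, 0.5, 8.3]
opening: 0.0567
grasp_force: 19.9
```

Contact made, so I'll release, rise and back away.

To row units: -0.05 m is -0.8, -0.04 m is -0.64.

{"method": "drive_effector", "body": {
  "segments": {"aperture": [0,0.087,0.087,0.087,0.087,0.087,0.087,0.087,0.087,0.087,0.087,0.087,0.087,0.087],"tx": [0,0,0,0,0,0,0,0,0,0,-0.8,-0.8,0,0],"ty": [0,0,0,0,0,0,0,0,-0.8,-0.8,-0.8,-0.48,0,0],"tz": [-0.008,0,0,0,-0.32,-0.64,-0.8,-0.8,0,0,0,0,0,0],"turn": [0,0,0,0,0,0,0,0,0,0,0,0,0,0]}
}}

```text
t: 35.75
tcp_pos: [0.4346, 0.0551, 0.2533]
eef_rot: [179.8, -0.0, 90.1]
ft_force: [0.1, 0.1, 0.8]
opening: 0.0866
grasp_force: 0.0
```

```bash
python3 -c "
from h import *
p,d=bot.grab_frame('top');q,e=bot.grab_frame('scene');cv2.imwrite('pics/f.png',cv2.resize(np.vstack([p[135:270,120:460],q[145:310,95:435]]),None,fx=1.9,fy=1.9))"
```

```text
(no output)
```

View pics/f.png

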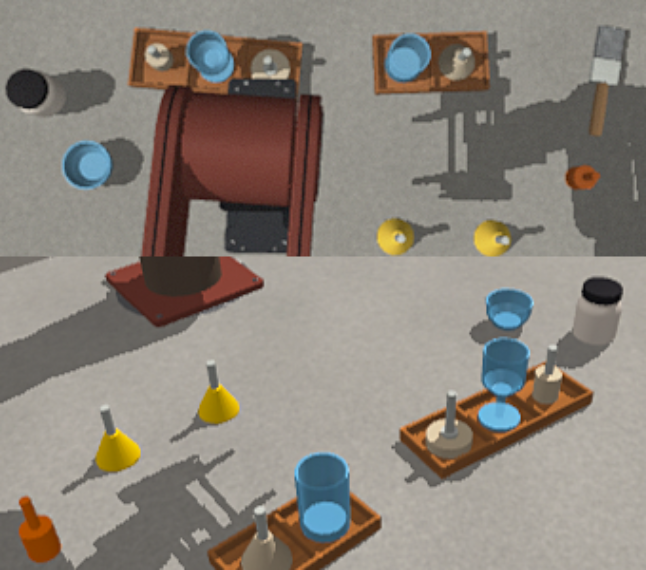

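All five pieces stand upright in their compartments: disc (450,435), goblet (503,395), drum (547,380), tumbler (323,500) and cone (262,545). The jar, bowl and brush have not moved.

```bash
python3 -c "
from bench import bot
print(bot.hand_in())"
```

```text
the job is handed in; nothing more can be done
None
```

I made up both kits and handed the job in at about 36 s: disc stone, goblet and drum stone stand upright in the three-compartment tray, tumbler and cone stone in the two-compartment tray, and the last pictures showed the bowl, jar and brush where they were.

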